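# Drift the test-cell cover into line and fit the next bolt

## Robot

A 6-joint arm with a two-finger parallel gripper is mounted at the origin on the work surface. World frame = base frame: x ahead of the robot, y to its left, z up, the work surface at z = 0. Lengths are in mm, angles in rad, forces in N, time in s.
With the tool pointing down it reaches from about 375 to 900 mm from the base axis. Payload 3.1 kg.
Tool frame: the origin (TCP) lies at the very end of the fingers, on their centre line; the grasp point (between the pads) lies 19 mm behind it; z points along the fingers, y is the line along which they close (so a half turn about z gives the same grasp; the last joint's range is limited). The gripper opens to 87 mm and grips with 3 to 60 N. Pads are 19 mm wide; open, the fingers measure 117 mm over their backs; the gripper's body (75 mm by 190 mm) begins 51 mm behind the grasp point.
Start: joints at [-0.178, 0.527, 1.433, -0, 1.181, -0.178], TCP at [624.977, 0.034, 222.548] pointing down, gripper open.
Joint ranges: [-3.08, 3.08], [-0.75, 2.2], [0.22, 2.44], [-1.43, 4.57], [0, 2.65], [-2.85, 2.85]. Speed limits (rad/s): [2.79, 2.79, 3.14, 3.14, 3.14, 3.14].

## Interface

Orientations are given as a 3x3 rotation matrix whose columns are the frame's x, y, z axes.
In Python, from station import robot gives the robot as it stands.
- The arm moves only by the tool step_arm, never from a script. Its argument "plan" is one flat list of numbers, 7 for each row, row after row: the turn, a rotation vector about the tool's x, y, z scaled (see below), then the shift along the tool's x, y, z scaled (see below), then the gripper command: -1 is shut, 1 is fully open, values between are in proportion. In form: [rx, ry, rz, x, y, z, gripper, rx, ry, rz, x, y, z, gripper, ...]. A call has 1 to 12 rows; each row shifts and turns the commanded pose from where the row before left it, along the tool's axes as they then stand; what a row does not reach is not made up. The controller multiplies each number of a shift by 300 mm and each number of a turn by 30 degrees. A row lasts 1/8 s, in which the tool goes at most 62.5 mm and 10.7 degrees, less where a joint would pass 70% of its speed; a pose out of reach is approached as far as the arm can. A call with a number of a shift or a turn outside -1 to 1 is refused whole. A call with a gripper value outside its range is refused whole. The fingers move at their own pace and stop on an object; "grip_force" is the grip in N (left out, the last holds). Time passes only in rows, so rows that do not move let the fingers close. It gives the time, the measured TCP pose, the force, the opening and the grip force at its end, in the units of the state.
- robot.get_obs(): the state, without advancing time (a new reading comes with each control period).
- robot.capture(name): name is "scene" or "side" or "wrist"; returns the picture (400x640x3 uint8, red, green, blue); there is no depth.
- robot.calibration(name): a dict with "intrinsics" (3x3 intrinsics, pixels), "world_from_camera" (4x4, takes a point from camera to world coordinates). Camera axes: x right, y up, looking along -z (the intrinsics and any distortion apply to the point x, -y, -z); pixel columns grow to the right and rows downward; lengths in mm; the calibration is good to about 2 mm. A picture is of the moment at which its call begins: read the wrist's pose just before it. calibration takes no time and is no camera call; for the wrist camera it gives the pose at the moment of the call.
- robot.finish_job(): hands the job in; it is judged then, once.
The state is a dict: "t": time; "qpos": joint angles; "joint_vel": joint speeds; "tau": joint torques, N m; "tool_pos": TCP position; "ee_rot": TCP orientation; "contact_force": force on the tool from outside, world axes, zero at the start; "ft_torque": the same for the moment, N m; "opening": finger opening in mm; "grasp_force": force on a finger pad.
Only numpy, scipy, OpenCV 4.12 (cv2) and the standard library are available. Lean on these libraries where they do the work, as an engineer would, in place of code of your own. Each camera call takes 0.05 s, during which the arm holds its last target. There are 200 camera calls.

## Task

The blue cover of the test cell has swung askew on its pivot bolt, so its holes no longer match those in the block beneath. Take the yellow tapered drift pin from the white stand, put its tip in the cover's yellow-marked hole, haul the cover round with it until the tip drops into the block, and press it gently down until its collar sits flush on the cover; then, leaving the drift in, put the black-headed bolt fully home in the unmarked hole and let go. Feel your way and never force either pin, and leave the jar, the bottle and the sample tray where they are.

Things in the scene. Friction and masses are not known exactly. Their poses are not given: they have to be found in the camera images.
- cell: Test cell fixed to the bench. Origin: centre of the underside of its dark base plate (190 x 150 x 10 mm, x by y). On the plate an aluminium block (150 x 116 mm, 10 to 50 mm above the bench), on that the blue cover (150 x 116 x 10 mm, top at 60 mm). Block and cover each have a drift hole and a bolt hole, through holes of 16 and 14 mm, nominally at cell (50, 38) and (50, -38) mm.
- pivot (a point): Centre of the upright pivot bolt at cell (-50, -38) mm, at the cover's top, 60 mm above the bench; its steel head, 18 mm wide, stands 12 mm proud. The block is stuck fast, turned up to 0.024 rad either way about the pivot from its nominal place: its drift hole lies up to 3 mm to one side of nominal. This is not measured: feel it.
- cover (a joint): Angle of the cover about the pivot, rad, 0 = square to the cell, positive anticlockwise seen from above; starts between 0.086 and 0.092; cover and block drift holes are then 8 to 15 mm apart and barely overlap: a pin put in the cover's hole stands on the block. The cover can only turn, not lift; friction of 1.0 N m (8 N at the drift hole) keeps it where it is left.
- drift_hole (a point): Centre of the mouth of the cover's drift hole (16 mm diameter, four yellow dots around it), at the cover's top face, 60 mm above the bench, (100, 76) mm from the pivot along the cover's own axes; moves with the cover.
- bolt_hole (a point): Centre of the mouth of the cover's unmarked bolt hole (14 mm diameter), at the cover's top face, (100, 0) mm from the pivot along the cover's own axes; moves with the cover.
- drift: Drift pin, 120 g, upright in the stand. Origin: on its axis at the underside of the collar (28 mm diameter, 4 mm thick), z up. Above: yellow square grip 18 x 18 mm, 4 to 48 mm above the origin, faces along the pin's x and y. Below: steel shank of 15 mm diameter for 12 mm, then a taper to a flat 8 mm tip 46 mm below the origin. Driving it home takes a push of up to 20 N.
- bolt: Plain bolt, 90 g, no thread. Origin at the underside of its collar, collar and square grip as on the drift but the grip is black. Below the origin a 12 mm shank, with the last 4 mm tapering to a flat tip 8 mm in diameter 30 mm below the origin. It hangs upright in the stand.
- stand: White plastic tool stand fixed to the bench, 55 x 125 x 55 mm (x, y, z), two 19 mm holes 35 mm either side of its centre along its y; which hole has the drift and which the bolt varies. Origin: centre of its underside.
- jar: Bystander: clear jar with blue lid, 60 mm diameter, 80 mm high. Origin: centre of its underside.
- reagent: Bystander: white bottle with red cap, 44 mm diameter, 75 mm high. Origin: centre of its underside.
- samples: Bystander: black sample tray, 100 x 140 x 22 mm. Origin: centre of its underside.
Not all that is in view belongs to the job. Leave any pink or purple look-alike of the drift alone.

How it is judged (in metres and radians):
On the way, in this order (a step that is already met when the one before it is completed fails the run):
1. the drift is fully home: its collar on the cover at the yellow-marked hole (z of drift in the frame of drift_hole between -0.003 and 0.0015 m and horizontal distance between drift and drift_hole below 0.003 m and angle between drift's own z axis and vertical below 0.06 rad), for 0.2 s.
2. with the drift still home, the bolt is fully home in the unmarked hole (all of step 1 and z of bolt in the frame of bolt_hole between -0.003 and 0.0015 m and horizontal distance between bolt and bolt_hole below 0.003 m and angle between bolt's own z axis and vertical below 0.06 rad), for 0.2 s.
At the end, for the whole second after the job is handed in: The drift stands in the yellow-marked hole and the bolt in the unmarked one, each with its collar underside within 1.5 mm of the cover's top (not more than 3 mm sunk), within 3 mm of the hole's centre, upright within 0.06 rad, released and at rest (all of step 2 and linear speed of each of drift, bolt below 0.01 m/s); the robot touches nothing.
It fails at once if the drift presses on the cell with more than 80 N (contact force between drift and cell above 80 N).
It fails at once if the bolt presses on the cell with more than 80 N (contact force between bolt and cell above 80 N).
It fails at once if the jar, the bottle or the sample tray is moved by more than 30 mm (distance of any of jar, reagent, samples from where it was at the start of the episode above 0.03 m).
It also fails if it takes over 72 s, if anything falls off the work surface, if the arm or the gripper's body presses on something with over 40 N, if the wrist force passes 120 N, or if a joint passes its speed limit or range.

## Working session

There is one attempt and no reset: what is moved stays moved. The work goes in short steps, Python scripts to look and compute and a tool call to move; the robot and the scene stay as the last step left them, time stands still between calls to the robot, and variables do not carry over. Pictures are saved under pics/ and viewed, at most 10 in all, crops included, and the job is handed in when it is done.

Besides the shell and the picture viewer there is one more tool, called after "Emit:" as name(argument=value, ...), one argument or row to a line, values as JSON. step_arm: Moves the arm, as the interface text tells. Its arguments: {"type":"object","properties":{"plan":{"type":"array"},"grip_force":{"type":"number"}},"required":["plan"]}

```bash
mkdir -p pics; ls; cat > h.py <<'E'
import numpy as np, cv2
from station import robot
def cap(n,f=None):
    c=robot.calibration(n); im=robot.capture(n)
    if f: cv2.imwrite('pics/'+f,im[:,:,::-1])
    return im,np.array(c['intrinsics']),np.array(c['world_from_camera'])
def ray(K,T,u,v):
    d=np.linalg.inv(K)@[u,v,1]; d=T[:3,:3]@[d[0],-d[1],-d[2]]
    return T[:3,3],d/np.linalg.norm(d)
def onz(K,T,u,v,z):
    o,d=ray(K,T,u,v); return o+d*(z-o[2])/d[2]
def pix(K,T,p):
    q=T[:3,:3].T@(np.array(p)-T[:3,3]); q=K@[q[0],-q[1],-q[2]]; return q[:2]/q[2]
E
python3 - <<'E'
from h import *
a,K,T=cap('scene','scene.png'); print(robot.calibration('scene').keys(),K,T.round(2))
b,K,T=cap('side','side.png'); print(T.round(2))
c,K,T=cap('wrist','wrist.png');print(K,T.round(2))
cv2.imwrite('pics/two.png',cv2.resize(np.vstack([a,b]),(480,600))[:,:,::-1])
o=robot.get_obs();print(o)
E
```

```text
pics
dict_keys(['intrinsics', 'world_from_camera']) [[436.38806378   0.         321.62810122]
 [  0.         436.38806378 196.14202806]
 [  0.           0.           1.        ]] [[ 6.70000e-01 -6.00000e-01  4.30000e-01  1.09402e+03]
 [ 7.40000e-01  5.30000e-01 -4.10000e-01 -4.11210e+02]
 [ 2.00000e-02  5.90000e-01  8.00000e-01  9.29910e+02]
 [ 0.00000e+00  0.00000e+00  0.00000e+00  1.00000e+00]]
[[-1.0000e+00  5.0000e-02 -8.0000e-02  5.0969e+02]
 [-1.0000e-01 -6.2000e-01  7.8000e-01  8.5684e+02]
 [-1.0000e-02  7.9000e-01  6.2000e-01  7.3325e+02]
 [ 0.0000e+00  0.0000e+00  0.0000e+00  1.0000e+00]]
[[314.1247451    0.         318.0218852 ]
 [  0.         314.1247451  199.24074968]
 [  0.           0.           1.        ]] [[ 1.0000e+00 -0.0000e+00  0.0000e+00  6.2472e+02]
 [ 0.0000e+00  9.6000e-01  2.8000e-01  7.7610e+01]
 [-0.0000e+00 -2.8000e-01  9.6000e-01  3.8364e+02]
 [ 0.0000e+00  0.0000e+00  0.0000e+00  1.0000e+00]]
{'t': 0.15, 'qpos': array([-1.78513603e-01,  5.28245834e-01,  1.43362220e+00, -2.52129673e-05,
        1.18137976e+00, -1.78463035e-01]), 'joint_vel': array([-7.38153873e-04, -3.31705999e-03, -3.88724242e-03, -5.08422780e-04,
       -9.57814724e-04,  5.55716946e-05]), 'tau': array([ 9.14956272e-04, -4.40429199e+01, -1.76841742e+01,  6.33679633e-02,
        5.52540855e-02, -1.06930895e-04]), 'tool_pos': array([6.24435726e+02, 1.15536209e-01, 2.21796074e+02]), 'ee_rot': array([[ 4.11982599e-05,  9.99998666e-01, -1.63297782e-03],
       [ 9.99999962e-01, -4.07558683e-05,  2.70943309e-04],
       [ 2.70876394e-04, -1.63298892e-03, -9.99998630e-01]]), 'contact_force': array([0.22501721, 0.84369629, 0.19092125]), 'ft_torque': array([ 0.03484792, -0.03912525,  0.03507968]), 'grasp_force': 0.0, 'opening': 86.85816189073354}
```

View pics/scene.png

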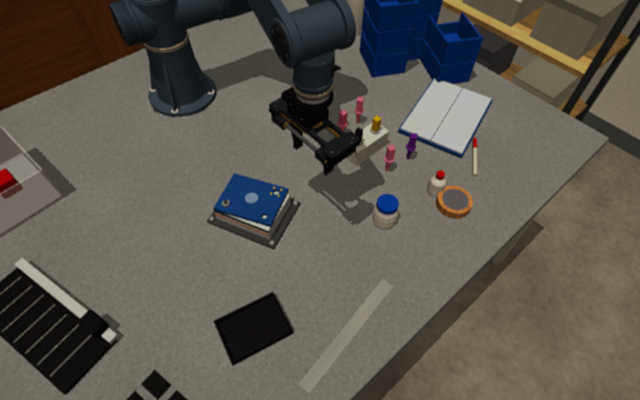

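View pics/wrist.png

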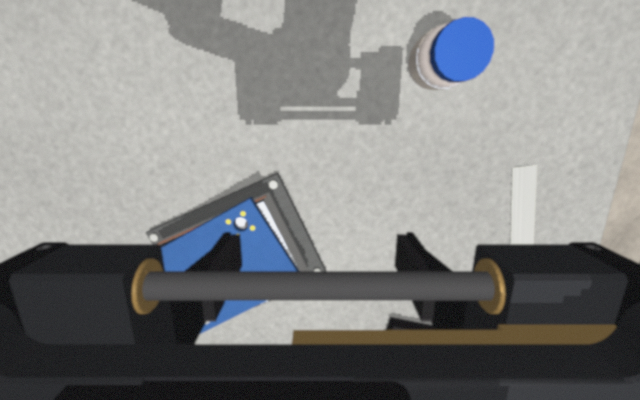

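The scene view shows the yellow drift at about (377,124) in the white stand. The lookalikes are pink at (343,118), (360,107) and (390,155), and purple at (411,145). The cell is at (254,208), with the jar, bottle and tray clear of it. The wrist view shows the yellow dots around (240,222). Next I'll check the side view.

View pics/side.png

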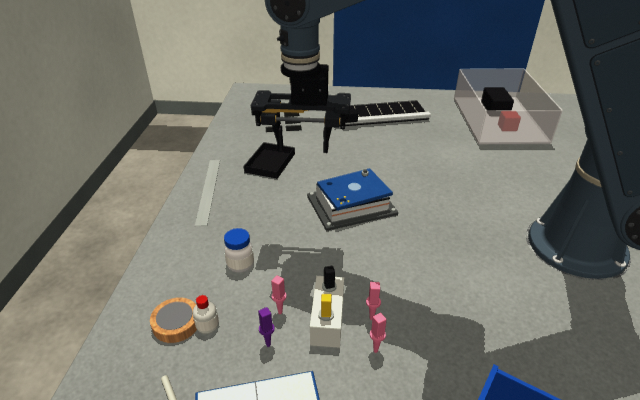

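```bash
python3 - <<'E'
from h import *
for n in('scene','side','wrist'):
    im=cv2.imread(f'pics/{n}.png'); hsv=cv2.cvtColor(im,cv2.COLOR_BGR2HSV)
    m=cv2.inRange(hsv,(20,110,80),(35,255,255))
    k,l,s,c=cv2.connectedComponentsWithStats(m)
    C=robot.calibration(n);K=np.array(C['intrinsics']);T=np.array(C['world_from_camera'])
    for i in range(1,k):
        if s[i,4]>3: print(n,s[i],c[i].round(1),onz(K,T,*c[i],60).round(),onz(K,T,*c[i],85).round())
    if n=='scene':
        for nm,u,v,z in [('jar',387,203,80),('bottle',440,175,75),('tray',254,327,22),('pink',343,118,85),('pink',360,107,85),('pink',390,155,85),('purp',411,145,85)]: print(nm,onz(K,T,u,v,z).round())
E
```

```text
scene [ 443    0  146   74 1319] [521.7  36.5] [ 577. 1003.   60.] [592. 963.  85.]
scene [372 115  10  17 117] [376. 123.] [538. 319.  60.] [554. 298.  85.]
scene [280 189   2   2   4] [280.5 189.5] [543. -33.  60.] [559. -44.  85.]
jar [757. 124.  80.]
bottle [785. 292.  75.]
tray [ 766. -288.   22.]
pink [479. 243.  85.]
pink [479. 310.  85.]
pink [659. 240.  85.]
purp [672. 308.  85.]
side [299 112   4   1   4] [300.5 112. ] [ 694. -494.   60.] [ 687. -444.   85.]
side [344 196   2   2   4] [344.5 196.5] [535. -59.  60.] [534. -25.  85.]
side [321 294  11  23 233] [325.6 304.9] [552. 279.  60.] [551. 301.  85.]
wrist [241 212   4   3   8] [242.5 213. ] [542. -33.  60.] [548. -25.  85.]
wrist [227 220   3   3   7] [228.  221.3] [525. -43.  60.] [533. -34.  85.]
wrist [251 226   3   4   8] [252.  227.5] [551. -50.  60.] [557. -40.  85.]
wrist [480 266   4   2   4] [481.5 266.2] [811. -98.  60.] [797. -84.  85.]
wrist [493 276   2   4   4] [493.8 277.5] [ 828. -112.   60.] [812. -97.  85.]
wrist [142 302   3   2   4] [142.8 302.5] [ 415. -146.   60.] [ 432. -129.   85.]
wrist [480 3
[... 5757 characters left out ...]
2.1] [ 873. -202.   60.] [ 854. -180.   85.]
wrist [553 340   8   4  13] [556.  341.4] [ 919. -201.   60.] [ 896. -179.   85.]
wrist [563 341   4   3   4] [564.5 342.2] [ 930. -202.   60.] [ 906. -181.   85.]
wrist [582 340   2   4   4] [582.2 341.5] [ 951. -201.   60.] [ 926. -180.   85.]
wrist [585 341   3   3   5] [586.2 341.8] [ 956. -201.   60.] [ 931. -180.   85.]
wrist [299 342   4   2   5] [300.6 342.8] [ 603. -204.   60.] [ 604. -182.   85.]
wrist [316 342   5   2   5] [318.  342.6] [ 624. -203.   60.] [ 624. -182.   85.]
wrist [331 343   4   1   4] [332.5 343. ] [ 642. -204.   60.] [ 641. -182.   85.]
wrist [360 342   3   2   4] [361.  342.5] [ 678. -203.   60.] [ 673. -181.   85.]
```

The side view shows the stand at (328,310), with the yellow drift at (326,305) and the black bolt at (330,277). The pink and purple pins stand around it. The yellow blob triangulates to about (552,300), and both views agree at grip height. I'll move above it and take a close look.

Emit:
step_arm(
  plan=[0,0,0,0.15,-0.04,0,1,0,0,0,0.15,-0.04,0,1,0,0,0,0.15,-0.04,0,1,0,0,0,0.15,-0.04,0,1,0,0,0,0.15,-0.04,0,1,0,0,0,0.15,-0.04,0,1,0,0,0,0,0,0,1,0,0,0,0,0,0,1],
)

```text
t: 1.15
tool_pos: [552.9, 269.7, 222.3]
ee_rot: [[-0.001, 1.0, -0.0], [1.0, 0.001, -0.001], [-0.001, -0.0, -1.0]]
contact_force: [-0.5, -0.6, -0.8]
opening: 87.0
grasp_force: 0.0
```

```bash
python3 - <<'E'
from h import *
a,K,T=cap('wrist','w2.png'); o=robot.get_obs();print(o['t'],o['tool_pos'],o['contact_force'])
hsv=cv2.cvtColor(a,cv2.COLOR_RGB2HSV); m=cv2.inRange(hsv,(18,100,60),(36,255,255));m[300:]=0
k,l,s,c=cv2.connectedComponentsWithStats(m)
for i in range(1,k):
    if s[i,4]>30: print(s[i],c[i],onz(K,T,*c[i],103),cv2.minAreaRect(np.argwhere(l==i)[:,::-1].astype(np.float32)))
E
```

```text
1.2 [553.16565769 269.15287438 222.31045506] [ 0.75915398 -0.05741507  0.37954359]
[307 149  18  23 391] [315.68542199 160.13554987] [550.7258462  300.95896947 103.        ] ((315.5, 160.0), (22.0, 17.0), 90.0)
[131 258  31  42 543] [142.38489871 276.74769797] [376.0464611  182.71068316 103.        ] ((142.67852783203125, 278.9901123046875), (21.65117835998535, 46.320037841796875), 31.82744598388672)
[475 259  31  41 531] [493.79472693 276.64595104] [729.79056504 183.1855415  103.        ] ((493.32354736328125, 278.70587158203125), (45.790122985839844, 21.43732261657715), 59.03623962402344)
```

View pics/w2.png

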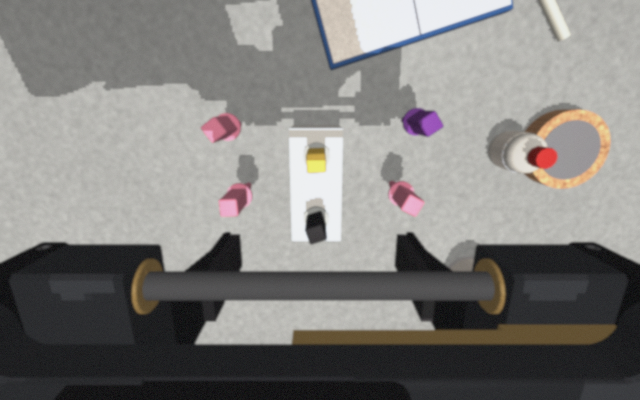

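The wrist view shows the stand at (316,185), square to the world axes. The yellow drift is at (316,160) and the black bolt at (316,228). Pink pins are at (221,128), (235,200) and (405,198), and the purple one is at (423,122). Here is the close crop to check the choice.

```bash
python3 - <<'E'
from h import *
im=cv2.imread('pics/w2.png')[120:260,270:360]; cv2.imwrite('pics/c2.png',cv2.resize(im,None,fx=4,fy=4,interpolation=cv2.INTER_CUBIC))
C=robot.calibration('wrist');K=np.array(C['intrinsics']);T=np.array(C['world_from_camera'])
for u,v in [(290,129),(343,129),(341,241),(291,241)]: print(onz(K,T,u,v,55).round(1))
E
```

```text
[524.4 324.6  55. ]
[578.8 324.6  55. ]
[579.2 200.   55. ]
[522.4 200.   55. ]
```

View pics/c2.png

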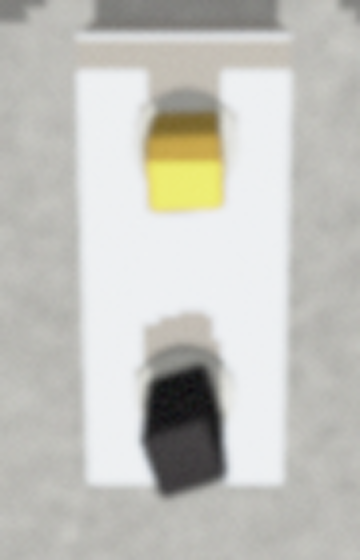

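The crop confirms the real drift: a yellow, square grip in the white stand. Its top face centre is at about (316.5,166), nearly square to the axes. The bolt's top centre is at about (316.7,234), yawed roughly +0.35 rad.

```bash
python3 - <<'E'
from h import *
C=robot.calibration('wrist');K=np.array(C['intrinsics']);T=np.array(C['world_from_camera'])
for u,v in [(316.5,166.2),(316.7,234.3)]: print(onz(K,T,u,v,103).round(1))
for u,v in [(307,160),(325.5,160),(307.5,172.7),(326,172)]: print(onz(K,T,u,v,103).round(1))
print(robot.get_obs()['tool_pos'])
E
```

```text
[551.8 294.9 103. ]
[551.9 228.4 103. ]
[543.3 300.5 103. ]
[559.9 300.5 103. ]
[543.6 288.9 103. ]
[560.4 289.5 103. ]
[553.16565769 269.15287438 222.31045506]
```

Emit:
step_arm(
  plan=[0,0,0,0.093,-0.006,0,0.15,0,0,0,0,0,0.15,0.15,0,0,0,0,0,0.15,0.15,0,0,0,0,0,0.1,0.15,0,0,0,0,0,0.07,0.15,0,0,0,0,0,0.054,0.15,0,0,0,0,0,0,0.15,0,0,0,0,0,0,-1,0,0,0,0,0,0,-1,0,0,0,0,0,0,-1,0,0,0,0,0,0,-1],
  grip_force=60,
)

```text
t: 2.58
tool_pos: [551.2, 298.1, 65.8]
ee_rot: [[-0.0, 1.0, 0.0], [1.0, 0.0, 0.0], [0.0, 0.0, -1.0]]
contact_force: [1.1, -0.1, 0.8]
opening: 18.0
grasp_force: 11.0
```

```bash
python3 - <<'E'
from h import *
o=robot.get_obs();print(o)
E
```

```text
{'t': 2.575, 'qpos': array([3.17655933e-01, 7.30592227e-01, 1.54568330e+00, 1.19449854e-04,
       8.64782629e-01, 3.17423478e-01]), 'joint_vel': array([ 3.35436873e-05,  3.95583269e-03, -1.98450860e-03,  1.44596939e-03,
        1.53489328e-03, -3.66894444e-03]), 'tau': array([-7.24901799e-01, -4.70328140e+01, -1.29099736e+01, -6.25607371e-02,
       -1.67915057e-01,  9.90421482e-03]), 'tool_pos': array([551.22637458, 298.11268241,  65.82607903]), 'ee_rot': array([[-1.55040480e-04,  9.99999873e-01,  4.79370073e-04],
       [ 9.99999956e-01,  1.54919071e-04,  2.53294924e-04],
       [ 2.53220628e-04,  4.79409323e-04, -9.99999853e-01]]), 'contact_force': array([ 1.06047722, -0.11705368,  0.77928224]), 'ft_torque': array([-0.11999795, -0.25948839,  0.00202091]), 'grasp_force': 11.024186555487177, 'opening': 18.006476518385817}
```

Emit:
step_arm(
  plan=[0,0,0,0,0,-0.06,-1,0,0,0,0,0,-0.15,-1,0,0,0,0,0,-0.15,-1,0,0,0,0,0,-0.14,-1],
)

```text
t: 3.08
tool_pos: [551.2, 298.0, 218.0]
ee_rot: [[-0.0, 1.0, 0.001], [1.0, 0.0, 0.0], [0.0, 0.001, -1.0]]
contact_force: [0.3, 0.1, -1.7]
opening: 17.4
grasp_force: 59.7
```

Emit:
step_arm(
  plan=[0,0,0,-0.18,0.004,0,-1,0,0,0,-0.2,0.004,0,-1,0,0,0,-0.2,0.004,0,-1,0,0,0,-0.2,0.004,0,-1,0,0,0,-0.2,0.004,0,-1,0,0,0,-0.2,0.004,0,-1,0,0,0,-0.2,0.004,0,-1,0,0,0,-0.11,0.004,0,-1,0,0,0,0,0,0,-1,0,0,0,0,0,0,-1],
)

```text
t: 4.32
tool_pos: [560.4, -148.4, 215.8]
ee_rot: [[0.0, 1.0, -0.0], [1.0, -0.0, 0.001], [0.001, -0.0, -1.0]]
contact_force: [-0.4, 0.5, -1.0]
opening: 18.0
grasp_force: 59.7
```

```bash
python3 - <<'E'
from h import *
a,K,T=cap('wrist','w3.png'); o=robot.get_obs();print(o['t'],o['tool_pos'],o['contact_force'],o['ft_torque'],o['opening'],o['grasp_force'])
hsv=cv2.cvtColor(a,cv2.COLOR_RGB2HSV); m=cv2.inRange(hsv,(18,80,80),(36,255,255));m[230:]=0
k,l,s,c=cv2.connectedComponentsWithStats(m)
for i in range(1,k):
    if s[i,4]>2: print(s[i],c[i],onz(K,T,*c[i],60))
E
```

```text
4.375 [ 560.4086728  -147.88179922  215.70127606] [-0.42951485 -0.07535542 -1.79002255] [ 0.03544167 -0.01323616  0.05090346] 17.33076037045802 59.69659391033929
[296  63   6   6  29] [298.4137931   65.27586207] [542.03637362 -33.58667517  60.        ]
[278  73   6   6  27] [280.77777778  75.7037037 ] [525.20284522 -42.71448346  60.        ]
[306  82   6   6  27] [308.48148148  84.11111111] [551.32693555 -50.19580306  60.        ]
[289  92   5   6  25] [291.04  94.4 ] [534.49590749 -59.49130273  60.        ]
```

View pics/w3.png

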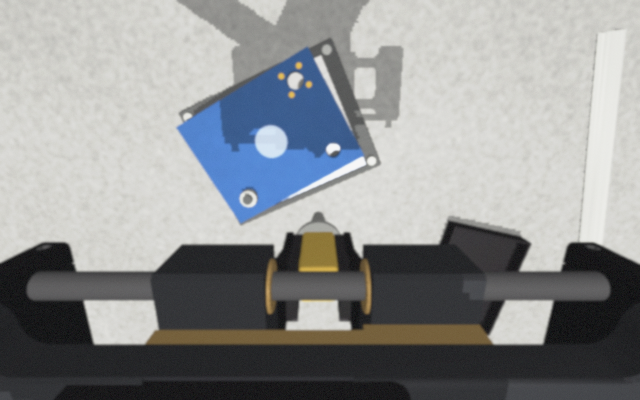

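The wrist view shows the drift hole at (295,80) with its four dots, the bolt hole at (333,150) and the pivot head at (248,199). The drift is held upright.

```bash
cat >> h.py <<'E'
def cell(K,T,d,b,p):
    D=onz(K,T,*d,60)[:2];B=onz(K,T,*b,60)[:2];P=onz(K,T,*p,72)[:2]
    return D,B,P
E
python3 - <<'E'
from h import *
C=robot.calibration('wrist');K=np.array(C['intrinsics']);T=np.array(C['world_from_camera'])
a=cv2.cvtColor(cv2.imread('pics/w3.png'),cv2.COLOR_BGR2HSV)
m=cv2.inRange(a,(0,0,0),(179,90,255)); 
for n,(u,v) in dict(bolt=(333,150),piv=(248,199),drift=(295,80)).items():
    w=np.zeros_like(m);w[v-14:v+15,u-14:u+15]=m[v-14:v+15,u-14:u+15]
    k,l,s,c=cv2.connectedComponentsWithStats(w)
    for i in range(1,k):
        if s[i,4]>20:print(n,s[i],c[i])
D,B,P=cell(K,T,(294.7,79.9),(333,149.5),(248.3,198.7)); D=np.array([538.26,-46.5])
print(D,B,P,np.linalg.norm(D-P),np.linalg.norm(B-P),np.linalg.norm(D-B))
print(np.arctan2(*(B-P)[::-1]),np.arctan2(*(D-P)[::-1])-np.arctan2(76,100))
for u,v in[(327,49),(372,161),(187,117)]:print(onz(K,T,u,v,10))
E
```

```text
bolt [325 142  16  14 170] [332.53529412 148.64117647]
piv [239 189  19  19 283] [248.1130742  198.09187279]
drift [286  71  18  24 289] [294.58131488  80.94809689]
drift [281  72   5   9  21] [283.0952381   75.80952381]
drift [305  80   5   9  21] [306.9047619  84.       ]
[538.26 -46.5 ] [ 575.46663933 -111.65129343] [ 489.7292839  -159.86737331] 123.31825386252764 98.36505718221774 75.02682884019286
0.5122903759240333 0.5164462739273648
[569.86989994 -11.06936348  10.        ]
[ 623.96016079 -131.57921748   10.        ]
[411.86849301 -81.61819175  10.        ]
```

```bash
python3 - <<'E'
from h import *
C=robot.calibration('wrist');K=np.array(C['intrinsics']);T=np.array(C['world_from_camera'])
o=robot.get_obs();p=o['tool_pos'];print(p)
z=p[2]
for dx in(-3,0,3):print(dx,[pix(K,T,[p[0],p[1]+dx,z+h]).round(1) for h in(-56.8,-22.8,-10.8,-6.8,37.2)])
im=cv2.imread('pics/w3.png');cv2.imwrite('pics/c3.png',cv2.resize(im[200:310,270:370],None,fx=5,fy=5,interpolation=cv2.INTER_CUBIC))
E
```

```text
[ 560.4086728  -147.88179922  215.70127606]
-3 [array([318. , 220.1]), array([317.9, 238.5]), array([317.9, 246.6]), array([317.9, 249.5]), array([317.8, 291.7])]
0 [array([318. , 216.2]), array([317.9, 234.2]), array([317.9, 242. ]), array([317.9, 244.8]), array([317.9, 285.9])]
3 [array([318. , 212.4]), array([317.9, 229.7]), array([317.9, 237.3]), array([317.9, 240.1]), array([317.9, 280. ])]
```

View pics/c3.png

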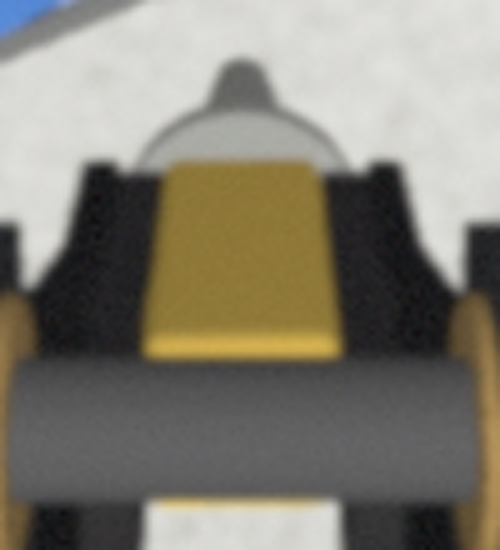

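The held pin is within about 1 mm of the tool axis and upright. I'll go over the hole, turn the closing axis to the haul direction, and lower to just above the cover.

Emit:
step_arm(
  plan=[0,0,0,0.112,-0.0245,0,-1,0,0,0,0.112,-0.0245,0,-1,0,0,0,0.112,-0.0245,0,-1,0,0,0.287,0,0,0,-1,0,0,0.287,0,0,0,-1,0,0,0.287,0,0,0,-1,0,0,0,0,0,0.14,-1,0,0,0,0,0,0.12,-1,0,0,0,0,0,0.053,-1,0,0,0,0,0,0,-1],
)

```text
t: 5.62
tool_pos: [538.2, -47.3, 120.9]
ee_rot: [[0.435, 0.901, -0.002], [0.901, -0.435, 0.001], [-0.0, -0.002, -1.0]]
contact_force: [-0.1, 0.4, -1.0]
opening: 17.4
grasp_force: 59.7
```

```bash
python3 - <<'E'
from h import *
o=robot.get_obs();print(o['t'],o['tool_pos'],o['contact_force'],o['ft_torque'],o['ee_rot'],o['qpos'])
a,K,T=cap('wrist','w4.png'); b,_,_=cap('side','s4.png')
c=np.hstack([cv2.resize(a[100:300,220:420],(400,400)),cv2.resize(b[150:250,300:400],(400,400))]);cv2.imwrite('pics/c4.png',c[:,:,::-1])
E
```

```text
5.625 [538.18500651 -47.26815054 120.88428011] [-0.06984134  0.35150475 -1.03758183] [0.04347336 0.02456675 0.03725068] [[ 4.34508693e-01  9.00665414e-01 -2.00207588e-03]
 [ 9.00667599e-01 -4.34508265e-01  6.66670329e-04]
 [-2.69471608e-04 -2.09287893e-03 -9.99997774e-01]] [-2.94568300e-01  5.60925705e-01  1.73762172e+00  7.57933162e-05
  8.45154621e-01  1.54874354e-01]
```

View pics/c4.png

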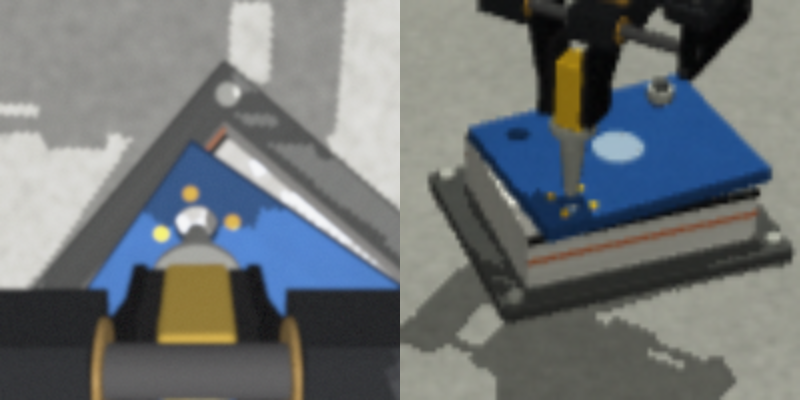

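The drift tip is poised over the marked hole in both views, wrist left and side right. I'll lower it and feel for the block.

Emit:
step_arm(
  plan=[0,0,0,0,0,0.015,-1,0,0,0,0,0,0.015,-1,0,0,0,0,0,0.007,-1,0,0,0,0,0,0.005,-1,0,0,0,0,0,0.004,-1,0,0,0,0,0,0,-1],
)

```text
t: 6.48
tool_pos: [538.7, -48.3, 107.6]
ee_rot: [[0.436, 0.9, -0.0], [0.9, -0.436, 0.0], [-0.0, -0.0, -1.0]]
contact_force: [-0.1, -0.4, -1.1]
opening: 17.7
grasp_force: 59.7
```

Emit:
step_arm(
  plan=[0,0,0,0,0,0.003,-1,0,0,0,0,0,0.003,-1,0,0,0,0,0,0,-1],
)

```text
t: 6.85
tool_pos: [538.9, -48.3, 106.7]
ee_rot: [[0.436, 0.9, 0.001], [0.9, -0.436, -0.0], [0.0, 0.001, -1.0]]
contact_force: [-0.4, -0.1, 4.3]
opening: 17.8
grasp_force: 59.7
```

Emit:
step_arm(
  plan=[0,0,0,0,0.004,0,-1,0,0,0,0,0.004,0,-1,0,0,0,0,0.004,0,-1,0,0,0,0,0.004,0,-1],
)

```text
t: 7.35
tool_pos: [539.7, -48.7, 106.5]
ee_rot: [[0.436, 0.9, -0.007], [0.9, -0.436, 0.003], [-0.0, -0.008, -1.0]]
contact_force: [-6.6, 3.5, 11.9]
opening: 18.1
grasp_force: 59.7
```

Emit:
step_arm(
  plan=[0,0,0,0,0.004,-0.001,-1,0,0,0,0,0.004,-0.001,-1,0,0,0,0,0.004,0,-1,0,0,0,0,0,0,-1],
)

```text
t: 7.85
tool_pos: [541.2, -49.5, 106.5]
ee_rot: [[0.436, 0.9, -0.011], [0.9, -0.436, 0.005], [-0.001, -0.012, -1.0]]
contact_force: [-7.4, 4.8, 9.2]
opening: 17.5
grasp_force: 59.7
```

Emit:
step_arm(
  plan=[0,0,0,0,0.004,0,-1,0,0,0,0,0.004,0,-1,0,0,0,0,0.004,0,-1,0,0,0,0,0,0,-1],
)

```text
t: 8.35
tool_pos: [541.8, -49.8, 106.4]
ee_rot: [[0.436, 0.9, -0.017], [0.9, -0.436, 0.007], [-0.001, -0.018, -1.0]]
contact_force: [-10.3, 6.4, 13.6]
opening: 17.6
grasp_force: 59.7
```

Emit:
step_arm(
  plan=[0,0,0,0,0.003,-0.004,-1,0,0,0,0,0.004,0,-1,0,0,0,0,0.004,0,-1,0,0,0,0,0,0,-1],
)

```text
t: 8.85
tool_pos: [542.4, -50.1, 106.4]
ee_rot: [[0.436, 0.9, -0.023], [0.9, -0.436, 0.009], [-0.001, -0.024, -1.0]]
contact_force: [-11.2, 9.1, 10.4]
opening: 17.4
grasp_force: 59.7
```

```bash
cat >> h.py <<'E'
def dots(n='wrist'):
    a,K,T=cap(n); hsv=cv2.cvtColor(a,cv2.COLOR_RGB2HSV)
    m=cv2.inRange(hsv,(18,80,70),(36,255,255));k,l,s,c=cv2.connectedComponentsWithStats(m)
    return [onz(K,T,*c[i],60)[:2].round(1) for i in range(1,k) if 8<s[i,4]<60 and abs(onz(K,T,*c[i],60)[:2]-[540,-47]).max()<30]
E
python3 - <<'E'
from h import *
o=robot.get_obs();print(o['tool_pos'],o['contact_force'],o['ft_torque'],o['ee_rot'][:,2])
print(dots())
print(dots('side'))
E
```

```text
[542.36298088 -50.06843218 106.44879208] [-11.21356804   9.11560661  10.36120956] [ 1.74411184  2.93290124 -0.05237781] [-0.02255981  0.00944615 -0.99970087]
[array([542.1, -33.6]), array([551.5, -50.2]), array([525.5, -42.8])]
[]
```

Emit:
step_arm(
  plan=[0,0,0,0,0,-0.006,-1,0,0,0,0,0.004,-0.002,-1,0,0,0,0,0.004,0,-1,0,0,0,0,0,0,-1],
)

```text
t: 9.45
tool_pos: [547.1, -52.4, 107.4]
ee_rot: [[0.436, 0.9, -0.017], [0.9, -0.436, 0.007], [-0.001, -0.019, -1.0]]
contact_force: [-5.9, 3.7, -3.7]
opening: 17.6
grasp_force: 59.7
```

```bash
python3 - <<'E'
from h import *
o=robot.get_obs();print(o['tool_pos'],o['contact_force'],o['ft_torque'],o['ee_rot'][:,2])
print(dots())
E
```

```text
[547.14638123 -52.42188346 107.37318177] [-5.93835524  3.73930072 -3.67085199] [1.12101996 1.50993319 0.02056552] [-0.01713476  0.00710009 -0.99982798]
[array([548. , -36.2]), array([556.5, -53.3]), array([531.1, -44.6])]
```

Emit:
step_arm(
  plan=[0,0,0,0,0,0.004,-1,0,0,0,0,0,0.004,-1,0,0,0,0,0,0,-1],
)

```text
t: 9.88
tool_pos: [548.7, -53.0, 106.5]
ee_rot: [[0.436, 0.9, -0.013], [0.9, -0.436, 0.006], [-0.001, -0.015, -1.0]]
contact_force: [-6.2, 4.3, 2.7]
opening: 17.8
grasp_force: 59.7
```

Emit:
step_arm(
  plan=[0,0,0,0,0.003,0,-1,0,0,0,0,0.003,0,-1,0,0,0,0,0.003,0,-1,0,0,0,0,0,0,-1],
)

```text
t: 10.38
tool_pos: [551.0, -54.2, 106.4]
ee_rot: [[0.436, 0.9, -0.014], [0.9, -0.436, 0.006], [-0.001, -0.015, -1.0]]
contact_force: [-7.1, 4.5, 2.3]
opening: 17.6
grasp_force: 59.7
```

```bash
python3 - <<'E'
from h import *
o=robot.get_obs();print(o['tool_pos'],o['contact_force'],o['ft_torque'],o['ee_rot'][:,2])
d=dots();print(d,np.mean([a-b for a,b in zip(d,np.array([[542.1,-33.6],[551.5,-50.2],[525.4,-42.7]]))],axis=0))
E
```

```text
[550.95995934 -54.24690901 106.42767211] [-7.09652674  4.54388372  2.27443342] [ 0.94445503  1.62852401 -0.04507895] [-0.01372175  0.00562506 -0.99989003]
[array([552.4, -38.4]), array([560.4, -55.8]), array([535.3, -46.3])] [ 9.7        -4.66666667]
```

The cover has moved about 10.8 mm, but I've hardly been pressing. I'll press lightly to test for the drop.

Emit:
step_arm(
  plan=[0,0,0,0,0,0.004,-1,0,0,0,0,0,0.004,-1,0,0,0,0,0,0,-1],
)

```text
t: 10.8
tool_pos: [551.7, -54.2, 104.4]
ee_rot: [[0.436, 0.9, -0.012], [0.9, -0.436, 0.006], [-0.0, -0.013, -1.0]]
contact_force: [-5.7, 5.0, 3.5]
opening: 17.5
grasp_force: 59.7
```

It dropped with little force, so the tip is in the block. I'll press down gently.

Emit:
step_arm(
  plan=[0,0,0,0,0,0.005,-1,0,0,0,0,0,0.005,-1,0,0,0,0,0,0.005,-1,0,0,0,0,0,0,-1],
)

```text
t: 11.3
tool_pos: [551.7, -54.0, 100.0]
ee_rot: [[0.436, 0.9, -0.012], [0.9, -0.436, 0.006], [0.0, -0.013, -1.0]]
contact_force: [-5.8, 5.1, 5.1]
opening: 17.4
grasp_force: 59.7
```

Emit:
step_arm(
  plan=[0,0,0,0,0,0.006,-1,0,0,0,0,0,0.006,-1,0,0,0,0,0,0.006,-1,0,0,0,0,0,0.006,-1,0,0,0,0,0,0,-1],
)

```text
t: 11.92
tool_pos: [551.1, -53.6, 92.7]
ee_rot: [[0.436, 0.9, -0.013], [0.9, -0.436, 0.006], [0.0, -0.014, -1.0]]
contact_force: [-6.9, 6.6, 4.9]
opening: 17.4
grasp_force: 59.7
```

Emit:
step_arm(
  plan=[0,0,0,0.002,-0.004,0.006,-1,0,0,0,0.002,-0.004,0.006,-1,0,0,0,0,0,0.006,-1,0,0,0,0,0,0.006,-1,0,0,0,0,0,0,-1],
)

```text
t: 12.55
tool_pos: [550.4, -52.7, 85.5]
ee_rot: [[0.436, 0.9, -0.011], [0.9, -0.436, 0.004], [-0.001, -0.012, -1.0]]
contact_force: [-5.9, 2.4, 3.8]
opening: 17.8
grasp_force: 59.7
```

Emit:
step_arm(
  plan=[0,0,0,0,-0.004,0.006,-1,0,0,0,0,-0.002,0.006,-1,0,0,0,0,0,0.005,-1,0,0,0,0,0,0.005,-1,0,0,0,0,0,0,-1],
)

```text
t: 13.18
tool_pos: [549.8, -52.3, 79.0]
ee_rot: [[0.436, 0.9, -0.009], [0.9, -0.436, 0.004], [-0.001, -0.01, -1.0]]
contact_force: [-5.3, 3.8, 2.2]
opening: 17.8
grasp_force: 59.7
```

Emit:
step_arm(
  plan=[0,0,0,0,-0.004,0.004,-1,0,0,0,0,-0.002,0.004,-1,0,0,0,0,0,0.004,-1,0,0,0,0,0,0.004,-1,0,0,0,0,0,0,-1],
)

```text
t: 13.8
tool_pos: [549.3, -52.1, 74.4]
ee_rot: [[0.436, 0.9, -0.006], [0.9, -0.436, 0.003], [-0.0, -0.007, -1.0]]
contact_force: [-4.9, 2.7, 2.2]
opening: 17.6
grasp_force: 59.7
```

Emit:
step_arm(
  plan=[0,0,0,0,-0.004,0.004,-1,0,0,0,0,0,0.004,-1,0,0,0,0,0,0.003,-1,0,0,0,0,0,0,-1],
)

```text
t: 14.3
tool_pos: [548.9, -51.9, 71.1]
ee_rot: [[0.436, 0.9, -0.005], [0.9, -0.436, 0.002], [-0.0, -0.005, -1.0]]
contact_force: [-3.8, 3.7, 1.3]
opening: 17.7
grasp_force: 59.7
```

Emit:
step_arm(
  plan=[0,0,0,0,-0.002,0.003,-1,0,0,0,0,0,0.003,-1,0,0,0,0,0,0.003,-1,0,0,0,0,0,0,-1],
)

```text
t: 14.8
tool_pos: [548.9, -51.9, 70.7]
ee_rot: [[0.436, 0.9, -0.003], [0.9, -0.436, 0.001], [-0.0, -0.003, -1.0]]
contact_force: [-7.7, 3.9, 17.1]
opening: 17.6
grasp_force: 59.7
```

The collar is seated at TCP z 70.7, which is the expected 70.8, with a reaction of 17 N. I'll relax, release and rise.

Emit:
step_arm(
  plan=[0,0,0,0,-0.005,-0.005,-1,0,0,0,0,0,0,0,0,0,0,0,0,0,0,0,0,0,0,0,0,0.15,0,0,0,0,0,-0.05,0.15,0,0,0,0,0,-0.15,0.15,0,0,0,0,0,-0.15,0.15,0,0,0,0,0,-0.15,0.15,0,0,0,0,0,0,0.15],
)

```text
t: 15.92
tool_pos: [552.2, -52.9, 225.5]
ee_rot: [[0.436, 0.9, 0.01], [0.9, -0.436, -0.003], [0.002, 0.011, -1.0]]
contact_force: [-0.0, 0.4, -0.9]
opening: 49.9
grasp_force: 0.0
```

```bash
python3 - <<'E'
from h import *
o=robot.get_obs();print(o['t'],o['tool_pos'],o['contact_force'],o['qpos'])
a,K,T=cap('wrist','w5.png'); hsv=cv2.cvtColor(a,cv2.COLOR_RGB2HSV)
m=cv2.inRange(hsv,(18,80,80),(36,255,255));m[260:]=0
k,l,s,c=cv2.connectedComponentsWithStats(m)
for i in range(1,k):
    if s[i,4]>6: print(s[i],c[i],onz(K,T,*c[i],60))
b,_,_=cap('side','s5.png')
c=np.hstack([cv2.resize(a[60:360,150:450],(400,400)),cv2.resize(b[150:250,300:400],(400,400))]);cv2.imwrite('pics/c5.png',c[:,:,::-1])
E
```

```text
15.925 [552.23800154 -52.87363791 225.45485636] [-0.00233596  0.40330711 -0.86715842] [-2.96881656e-01  4.25095167e-01  1.61518291e+00 -3.34167579e-05
  1.09033457e+00  1.53791583e-01]
[310 169   4   2   8] [311.5 169.5] [553.88728362 -37.99062633  60.        ]
[303 177  19  27 480] [311.98958333 190.275     ] [544.36013879 -58.59004067  60.        ]
```

View pics/c5.png

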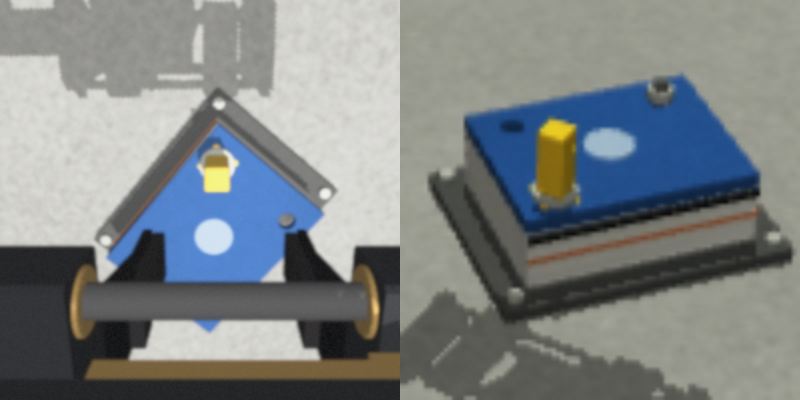

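The crops show the drift seated upright with its collar on the cover. The bolt hole is clear at wrist pixel (365,225).

```bash
python3 - <<'E'
from h import *
C=robot.calibration('wrist');K=np.array(C['intrinsics']);T=np.array(C['world_from_camera'])
a=cv2.cvtColor(cv2.imread('pics/w5.png'),cv2.COLOR_BGR2HSV)
for n,(u,v),z in [('bolt',(365,225),60),]:
    w=cv2.inRange(a[v-14:v+15,u-14:u+15],(0,0,0),(179,110,255))
    k,l,s,c=cv2.connectedComponentsWithStats(w)
    for i in range(1,k):
        if s[i,4]>20:print(n,s[i],c[i]+[u-14,v-14],onz(K,T,*(c[i]+[u-14,v-14]),60))
print(onz(K,T,312.8,193.5,108))
o=robot.get_obs();print(o['tool_pos'],o['ee_rot'])
E
```

```text
bolt [ 8  9 12 10 99] [364.35353535 224.55555556] [ 575.0393287  -116.46071373   60.        ]
bolt [14 23 15  6 75] [372.66666667 236.92      ] [ 577.51700876 -133.9855265    60.        ]
[546.02038099 -48.41101249 108.        ]
[549.23720927 -52.03777264 221.33321207] [[ 4.35677755e-01  9.00101408e-01  1.53257141e-03]
 [ 9.00102689e-01 -4.35677506e-01 -5.10163582e-04]
 [ 2.08507931e-04  1.60173857e-03 -9.99998695e-01]]
```

```bash
cat > b.py <<'E'
from h import *
a,K,T=cap('wrist','w6.png'); hsv=cv2.cvtColor(a,cv2.COLOR_RGB2HSV)
print(robot.get_obs()['tool_pos'])
u,v=[int(x) for x in pix(K,T,[580,-121,60])];print(u,v)
w=cv2.inRange(hsv[v-16:v+17,u-16:u+17],(0,0,0),(179,110,255))
k,l,s,c=cv2.connectedComponentsWithStats(w)
for i in range(1,k):
    if s[i,4]>20:
        r=s[i]; q=np.array([u-16+r[0]+(r[2]-1)/2,v-16+r[1]+(r[3]-1)/2]);print(s[i],q,onz(K,T,*q,60))
m=cv2.inRange(hsv,(18,80,190),(36,255,255));m[260:]=0
k,l,s,c=cv2.connectedComponentsWithStats(m)
for i in range(1,k):
    if s[i,4]>50: print(s[i],c[i],onz(K,T,*c[i],108))
E
python3 b.py
```

```text
[548.51673652 -51.8496179  220.18351149]
370 226
[ 10  11  12  10 102] [369.5 225.5] [ 579.69465174 -119.95050245   60.        ]
[ 11  23  22  10 172] [375.5 237.5] [ 580.08299391 -136.00503671   60.        ]
[308 185  19  19 348] [316.9454023  194.15517241] [549.14064728 -50.60915083 108.        ]
```

Emit:
step_arm(
  plan=[0,0,-0.306,0,0,0,0.15,0,0,-0.306,0,0,0,0.15,0,0,-0.306,0,0,0,0.15,0,0,-0.306,0,0,0,0.15,0,0,-0.306,0,0,0,0.15,0,0,0,0.175,0.066,0,0.15,0,0,0,0.175,0.066,0,0.15,0,0,0,0.175,0.066,0,0.15,0,0,0,0.175,0.066,0,0.15,0,0,0,0.175,0.066,0,0.15,0,0,0,0,0,0,0.15,0,0,0,0,0,0,0.15],
)

```text
t: 17.58
tool_pos: [551.1, 228.1, 218.8]
ee_rot: [[-0.344, 0.939, -0.003], [0.939, 0.344, -0.001], [-0.0, -0.004, -1.0]]
contact_force: [0.4, -0.6, 0.4]
opening: 50.1
grasp_force: 0.0
```

```bash
python3 - <<'E'
from h import *
a,K,T=cap('wrist','w7.png')
o=robot.get_obs();print(o['t'],o['tool_pos'],o['ee_rot'][:,:2].round(3))
g=cv2.cvtColor(a,cv2.COLOR_RGB2GRAY)
p=pix(K,T,[551.6,228,103]);print(p,onz(K,T,*p,103)); u,v=p.astype(int)
cv2.imwrite('pics/c7.png',cv2.resize(a[v-50:v+50,u-50:u+50,::-1],(500,500),interpolation=cv2.INTER_CUBIC));print(u-50,v-50)
for z in (59,81,103):print(z,pix(K,T,[551.3,227.3,z]))
E
```

```text
17.625 [551.44046555 227.45303956 219.16863343] [[-0.343  0.939]
 [ 0.939  0.343]
 [-0.    -0.003]]
[318.93982408 194.96705711] [551.6 228.  103. ]
268 144
59 [318.48947404 184.20237994]
81 [318.43406168 189.48829249]
103 [318.37054553 195.54724333]
```

View pics/c7.png

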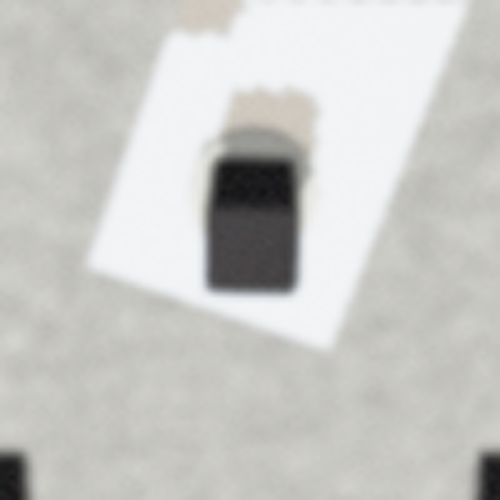

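The crop shows the bolt centred at about (318.6,193.8), square to the gripper. I'll descend and grip it.

Emit:
step_arm(
  plan=[0,0,0,0.004,0,0.15,0.15,0,0,0,0,0,0.15,0.15,0,0,0,0,0,0.12,0.15,0,0,0,0,0,0.06,0.15,0,0,0,0,0,0.032,0.15,0,0,0,0,0,0,0.15,0,0,0,0,0,0,-1,0,0,0,0,0,0,-1,0,0,0,0,0,0,-1,0,0,0,0,0,0,-1,0,0,0,0,0,0,-1],
  grip_force=50,
)

```text
t: 19.0
tool_pos: [551.6, 229.7, 67.2]
ee_rot: [[-0.343, 0.939, -0.0], [0.939, 0.343, -0.0], [0.0, -0.0, -1.0]]
contact_force: [-1.3, 0.1, 2.4]
opening: 17.6
grasp_force: 50.0
```

Emit:
step_arm(
  plan=[0,0,0,0,0,-0.06,-1,0,0,0,0,0,-0.15,-1,0,0,0,0,0,-0.15,-1,0,0,0,0,0,-0.14,-1],
)

```text
t: 19.5
tool_pos: [551.9, 229.7, 219.4]
ee_rot: [[-0.343, 0.939, 0.002], [0.939, 0.343, 0.0], [-0.0, 0.002, -1.0]]
contact_force: [-0.0, -0.5, -1.5]
opening: 17.6
grasp_force: 50.0
```

Emit:
step_arm(
  plan=[0,0,0,-0.161,-0.0445,0,-1,0,0,0,-0.161,-0.0445,0,-1,0,0,0,-0.161,-0.0445,0,-1,0,0,0,-0.161,-0.0445,0,-1,0,0,0,-0.161,-0.0445,0,-1,0,0,0,-0.161,-0.0445,0,-1,0,0,0,-0.161,-0.0445,0,-1,0,0,0,0,0,0,-1,0,0,0,0,0,0,-1],
)

```text
t: 20.62
tool_pos: [579.6, -119.7, 217.3]
ee_rot: [[-0.342, 0.94, -0.0], [0.94, 0.342, 0.001], [0.001, 0.0, -1.0]]
contact_force: [-0.3, 0.7, -1.3]
opening: 17.3
grasp_force: 50.0
```

```bash
python3 - <<'E'
from h import *
a,K,T=cap('wrist','w8.png')
o=robot.get_obs();p=o['tool_pos'];print(o['t'],p,o['ee_rot'].round(3),o['contact_force'])
# bolt offset along tool x: grip front-top edge & collar front edge, column profile at image centre
X=o['ee_rot'][:,0]
for d in(-2,0,2):print(d,[pix(K,T,p+X*(d+e)+[0,0,h]).round(1) for e,h in((9,35.8),(14,-8.2),(4,-42.2))])
g=cv2.cvtColor(a,cv2.COLOR_RGB2GRAY);print(list(zip(range(205,280),g[205:280,314:323].mean(1).astype(int))))
u,v=[int(x) for x in pix(K,T,[579.9,-120.4,60])];print('hole',u,v);print(g[v-14:v+15:2,u-14:u+15:2])
E
```

```text
20.675 [ 579.56364972 -119.01315794  217.17480471] [[-0.344  0.939 -0.   ]
 [ 0.939  0.344  0.001]
 [ 0.001 -0.    -1.   ]] [ 0.03699928  0.06225305 -0.41157276]
-2 [array([318.3, 269. ]), array([318.3, 223.6]), array([318.2, 219.6])]
0 [array([318.3, 265. ]), array([318.3, 220.3]), array([318.2, 216.9])]
2 [array([318.3, 261. ]), array([318.3, 217.1]), array([318.2, 214.2])]
[(205, np.int64(209)), (206, np.int64(216)), (207, np.int64(215)), (208, np.int64(214)), (209, np.int64(214)), (210, np.int64(215)), (211, np.int64(216)), (212, np.int64(216)), (213, np.int64(216)), (214, np.int64(215)), (215, np.int64(214)), (216, np.int64(210)), (217, np.int64(193)), (218, np.int64(157)), (219, np.int64(123)), (220, np.int64(108)), (221, np.int64(116)), (222, np.int64(137)), (223, np.int64(157)), (224, np.int64(165)), (225, np.int64(167)), (226, np.int64(166)), (227, np.int64(166)), (228, np.int64(166)), (229, np.int64(163)), (230, np.int64(150)), (231, np.int64(119)), (232, np.int64(75)), (233, np.int64(39)), (234, np.int64(26)), (235, np.int64(28)), (236, np.int64(29)), (237, np.int64(25)), 
[... 1140 characters left out ...]
8 126]
 [124 127 126 126 126 125 120 118 124 128 126 124 126 127 125]
 [128 126 127 127 124 121 112 107 114 122 125 127 124 125 127]
 [124 126 127 126 125 127 126 125 122 122 120 126 127 124 127]
 [127 126 128 122 126 132 131 128 126 125 120 125 124 126 125]
 [125 127 130 119 123 135 130 130 129 128 113 125 126 125 124]
 [129 128 128 119 102 126 141 142 137 109 106 126 124 126 124]
 [131 128 127 127 108  88 101 105  97  94 117 124 126 127 124]
 [129 128 127 128 124 114 100  96 107 121 125 123 124 122 124]
 [127 127 129 126 127 128 127 127 128 126 125 123 124 124 124]
 [127 128 126 127 126 128 126 126 128 127 125 125 124 121 123]
 [126 128 128 127 127 127 128 127 127 126 127 124 124 125 124]]
```

```bash
python3 - <<'E'
from h import *
for f in range(2):
    a,K,T=cap('wrist','w9.png'); o=robot.get_obs();p=o['tool_pos'];print(p)
    u,v=[int(x) for x in pix(K,T,[580,-121,60])]
    w=cv2.GaussianBlur(a,(3,3),0)[v-18:v+19,u-18:u+19].astype(int); med=np.median(w.reshape(-1,3),0)
    m=(abs(w-med).max(2)>18).astype(np.uint8)
    k,l,s,c=cv2.connectedComponentsWithStats(m);i=1+s[1:,4].argmax()
    pts=np.argwhere(l==i)[:,::-1].astype(np.float32)+[u-18,v-18]
    (cx,cy),r=cv2.minEnclosingCircle(pts.astype(np.float32)); b=s[i]
    q=(u-18+b[0]+(b[2]-1)/2,v-18+b[1]+(b[3]-1)/2)
    print(b,(cx,cy,r),q,onz(K,T,*q,60),onz(K,T,cx,cy,60))
for r in m:print(''.join('.#'[x] for x in r))
E
```

```text
[ 579.61963624 -118.65226294  217.10492551]
[ 11  11  16  15 190] (317.4831848144531, 186.06301879882812, 7.762463569641113) (np.float64(317.5), np.float64(186.0)) [ 579.72085118 -121.06442062   60.        ] [ 579.72763079 -121.13422019   60.        ]
[ 579.71819976 -118.50542911  217.08599382]
[ 11  11  16  16 194] (317.3513488769531, 186.5270233154297, 7.799694061279297) (np.float64(317.5), np.float64(186.5)) [ 579.95298492 -121.21795508   60.        ] [ 579.81697603 -121.29890248   60.        ]
.....................................
.....................................
.....................................
.....................................
.....................................
.....................................
.....................................
.....................................
.....................................
.....................................
.....................................
.................####................
...............########..............
.............###########.............
............#############............
............##############...........
...........###############...........
...........################..........
...........################..........
...........################..........
...........################..........
...........###############...........
............##############...........
............#############............
.............###########.............
..............#########..............
.................###.................
.....................................
.....................................
.....................................
.....................................
.....................................
.....................................
.....................................
.....................................
.....................################
......###############################
```

The hole is at (579.8,-121.1), which agrees with the geometric prediction. I'll correct and lower to just above the hole.

Emit:
step_arm(
  plan=[0,0,0,-0.0024,-0.0023,0.1,-1,0,0,0,0,0,0.15,-1,0,0,0,0,0,0.09,-1,0,0,0,0,0,0.02,-1,0,0,0,0,0,0,-1,0,0,0,0,0,0,-1],
)

```text
t: 21.52
tool_pos: [580.7, -121.0, 110.3]
ee_rot: [[-0.344, 0.939, 0.003], [0.939, 0.344, -0.001], [-0.002, 0.002, -1.0]]
contact_force: [0.1, -0.8, -1.3]
opening: 17.7
grasp_force: 50.0
```

```bash
python3 - <<'E'
from h import *
o=robot.get_obs();p=o['tool_pos'];print(p,o['contact_force'])
b,K,T=cap('side','s9.png')
print(pix(K,T,[579.8,-121.1,60]),pix(K,T,[579.9,-121,p[2]-42.2]))
u,v=[int(x) for x in pix(K,T,[579.8,-121.1,70])]
g=cv2.cvtColor(b,cv2.COLOR_RGB2GRAY)
cv2.imwrite('pics/c9.png',b[v-30:v+30,u-30:u+30,::-1])
print(u-14,v-24);print('\n'.join(' '.join('%3d'%x for x in r) for r in g[v-24:v+16,u-14:u+15]))
E
```

```text
[ 580.71132471 -120.99415988  110.32588816] [ 0.09156984 -0.78803739 -1.32234548]
[327.64917617 180.96629879] [327.63505177 178.29410279]
313 153
150 154 156 154 154 145  35  10   7   7  10  16  14  16  15  14  13  15  13  11  13  12   9   7  96 153 154 155 154
155 157 157 155 153 151  50  11   9   9  10  14  13  13  11  12  11  12  10  12  15  15   7   8 108 153 155 152 154
156 159 157 154 155 154  76  15   6   7  10  15  12  12  11  12  11  10  12  12  14  12   8  11 139 154 153 154 154
155 158 154 154 154 151  81  18   8   7  14  15  11  12  12  12  11  11  11  12  13  14   6  31 145 153 151 154 156
153 154 153 155 156 152  81  16   7   7  13  15  13  10   9  11  10  10  11  11  13  11   8  96 149 154 151 155 153
156 152 152 152 156 154  81  18  10   8   9  16  13  10  11  10  10  10  10  12  15  11   8 107 151 154 153 156 152
157 156 155 152 153 156  81  17   5   5  10  14  10   6  13  10  13  11  13  12  15  10   7 105 150 154 158 158 157
157 157 157 154 154 155  83  18   5   9   9  14  15  12  11  12  12  11  11  11  15  11   8 107 151 156 157 157 155
155 152 152 153 154 156  8
[... 2985 characters left out ...]
  83
161 159 158 116  97  90  58  31  41  42  43  42  41  41  41  41  41  40  42  41  43  80 102 104 104 104 105 106  86
158 155 159  97  95  96  63  30  35  43  42  41  42  43  41  41  43  44  42  42  43  83 103 104 105 105 104 105  87
157 158 158 109  97  98  90  56  31  36  42  41  42  42  41  42  41  42  41  42  42  84 101 104 103 104 105 105  85
156 159 158 115  98  97  96  90  36  30  40  41  44  41  42  42  42  41  41  41  42  82 103 104 104 104 103 104  84
158 133 125 111  96  97  97  98  58  29  35  42  42  41  43  43  41  42  41  42  42  97 103 104 103 104 106 103  85
139  91  86  95  95  97  97  98  91  35  30  40  42  42  42  42  41  41  42  44  43 101 103 104 104 103 105 104  84
```

Emit:
step_arm(
  plan=[0,0,0,0,0,0.005,-1,0,0,0,0,0,0,-1,0,0,0,0,0,0,-1],
)

```text
t: 21.95
tool_pos: [579.6, -121.0, 107.5]
ee_rot: [[-0.343, 0.939, 0.0], [0.939, 0.343, -0.0], [-0.0, 0.0, -1.0]]
contact_force: [-0.4, -0.3, -1.2]
opening: 17.4
grasp_force: 50.0
```

Emit:
step_arm(
  plan=[0,0,0,0.0045,0.001,0,-1,0,0,0,0,0,0.01,-1,0,0,0,0,0,0.007,-1,0,0,0,0,0,0.007,-1,0,0,0,0,0,0.004,-1,0,0,0,0,0,0,-1],
)

```text
t: 22.7
tool_pos: [579.4, -119.6, 98.8]
ee_rot: [[-0.343, 0.939, -0.0], [0.939, 0.343, 0.0], [0.0, -0.0, -1.0]]
contact_force: [0.4, 1.1, -0.8]
opening: 18.0
grasp_force: 50.0
```

The bolt tip is in the hole without contact, so I'll continue down.

Emit:
step_arm(
  plan=[0,0,0,0,0,0.006,-1,0,0,0,0,0,0.006,-1,0,0,0,0,0,0.006,-1,0,0,0,0,0,0.006,-1,0,0,0,0,0,0,-1],
)

```text
t: 23.32
tool_pos: [579.5, -119.8, 91.6]
ee_rot: [[-0.343, 0.939, 0.0], [0.939, 0.343, -0.0], [-0.0, 0.0, -1.0]]
contact_force: [0.8, -1.5, -1.6]
opening: 17.8
grasp_force: 50.0
```

Emit:
step_arm(
  plan=[0,0,0,0,0,0.006,-1,0,0,0,0,0,0.006,-1,0,0,0,0,0,0.006,-1,0,0,0,0,0,0.006,-1,0,0,0,0,0,0,-1],
)

```text
t: 23.95
tool_pos: [579.5, -119.8, 84.4]
ee_rot: [[-0.343, 0.939, 0.0], [0.939, 0.343, -0.0], [-0.0, 0.0, -1.0]]
contact_force: [-0.4, -2.9, -0.8]
opening: 17.5
grasp_force: 50.0
```

Emit:
step_arm(
  plan=[0,0,0,-0.002,0,0.006,-1,0,0,0,0,0,0.006,-1,0,0,0,0,0,0.006,-1,0,0,0,0,0,0.006,-1,0,0,0,0,0,0.006,-1,0,0,0,0,0,0,-1],
)

```text
t: 24.7
tool_pos: [579.4, -119.9, 75.2]
ee_rot: [[-0.343, 0.939, -0.0], [0.939, 0.343, 0.0], [0.001, -0.0, -1.0]]
contact_force: [-0.6, -0.8, -2.0]
opening: 17.6
grasp_force: 50.0
```

Emit:
step_arm(
  plan=[0,0,0,0,0,0.004,-1,0,0,0,0,0,0.004,-1,0,0,0,0,0,0.004,-1,0,0,0,0,0,0,-1],
)

```text
t: 25.2
tool_pos: [579.5, -120.0, 72.1]
ee_rot: [[-0.343, 0.939, -0.0], [0.939, 0.343, 0.0], [0.0, -0.0, -1.0]]
contact_force: [-1.1, -1.0, 2.0]
opening: 17.8
grasp_force: 50.0
```

Emit:
step_arm(
  plan=[0,0,0,0,0,0.004,-1,0,0,0,0,0,0,-1],
)

```text
t: 25.45
tool_pos: [579.5, -120.0, 72.1]
ee_rot: [[-0.343, 0.939, 0.0], [0.939, 0.343, -0.0], [-0.0, 0.0, -1.0]]
contact_force: [-1.8, 0.3, 9.6]
opening: 17.5
grasp_force: 50.0
```

Emit:
step_arm(
  plan=[0,0,0,0,0,-0.004,-1,0,0,0,0,0,0,0,0,0,0,0,0,0,0,0,0,0,0,0,0,0.1,0,0,0,0,0,-0.05,0.1,0,0,0,0,0,-0.12,0.1,0,0,0,0,0,-0.15,0.1,0,0,0,0,0,-0.15,0.1,0,0,0,0,0,0,0.1,0,0,0,0,0,0,0.1],
)

```text
t: 26.7
tool_pos: [579.1, -119.9, 213.2]
ee_rot: [[-0.343, 0.939, -0.0], [0.939, 0.343, 0.0], [0.0, -0.0, -1.0]]
contact_force: [0.2, -0.3, -1.0]
opening: 48.3
grasp_force: 0.0
```

```bash
python3 - <<'E'
from h import *
o=robot.get_obs();print(o['t'],o['tool_pos'],o['contact_force'])
a,K,T=cap('wrist','w10.png'); b,K2,T2=cap('side','s10.png')
hsv=cv2.cvtColor(a,cv2.COLOR_RGB2HSV);m=cv2.inRange(hsv,(18,80,190),(36,255,255));m[300:]=0
k,l,s,c=cv2.connectedComponentsWithStats(m)
for i in range(1,k):
    if s[i,4]>50: print(s[i],onz(K,T,*c[i],108))
for nm,(x,y) in dict(d=(549,-51.5),b=(579.8,-121)).items():
    print(nm,[pix(K2,T2,[x,y,z]).round(1) for z in(60,64,108)])
hs=cv2.cvtColor(b,cv2.COLOR_RGB2HSV)
print('yellow',cv2.boundingRect(cv2.inRange(hs[140:240,300:400],(18,100,60),(36,255,255))))
g=cv2.cvtColor(b,cv2.COLOR_RGB2GRAY)[150:190,312:345]
print('\n'.join(' '.join('%3d'%x for x in r) for r in g))
E
```

```text
26.7 [ 579.11887172 -119.89472616  213.19368952] [ 0.15492666 -0.28951835 -1.03911963]
[299  96  27  28 437] [548.58990652 -50.9944234  108.        ]
d [array([338.3, 198.1]), array([338.3, 196.8]), array([338.7, 181.5])]
b [array([327.6, 181. ]), array([327.7, 179.7]), array([327.8, 164.7])]
yellow (34, 40, 11, 22)
157 157 157 154 153 153 153 153 152 149 151 152 155 154 153 154 153 151 152 151 151 150 152 152 153 154 155 153 150 151 151 151 152
155 154 153 150 151 155 158 154 154 153 153 153 155 153 154 154 154 155 155 154 152 151 152 149 152 153 154 152 151 152 153 153 152
151 147 149 149 150 155 155 154 153 154 154 155 152 151 153 154 154 153 152 151 150 149 150 149 149 152 153 154 151 153 154 153 155
149 148 152 155 154 150 151 153 155 156 155 151 152 152 154 154 152 149 149 148 149 149 148 149 151 153 154 154 152 154 155 154 155
151 151 155 155 153 150 150 150 153 153 152 150 151 150 151 152 152 149 148 152 150 151 153 154 154 155 154 153 152 153 153 155 154
153 155 155 154 152 152 152 150 152 151 153 151 150 148 149 151 154 152 151 153 152 152 152 152 151 151 152 151 152 152 15
[... 3797 characters left out ...]
 105 109 111 120 130 130 103  85  81  73
161 162 158 158 109  90  34  30  67  68  71  71  45  45  51  52  51  47  47  42  70  73  89 103 101 104 108 108 108  85  82  81  75
161 161 161 160 116  97  56  29  51  68  71  71  66  43  40  41  42  40  42  42  69  73  89 101 102 104 103 103 104  81  80 108  78
158 158 156 155 113  96  90  56  34  68  70  71  72  67  66  66  67  65  66  65  70  72  92 102 103 102 102 104 103  84  82 114  60
155 156 153 157  97  95  97  62  31  52  72  72  71  72  72  70  73  71  72  72  72  51  83 101 102 101 102 102 104  85  81  81  47
152 154 156 155 108  96  96  88  56  35  53  72  71  71  71  71  71  73  71  72  71  44  83 101 102 102 103 103 102  86  81  69  44
```

Both pins are seated and upright: the bolt's side-view position matches its predicted home pose. The gripper is clear, so I'm handing in.

```bash
python3 -c "
from station import robot
print(robot.finish_job())"
```

```text
the job is handed in; nothing more can be done
None
```

I handed the job in at about 27 s: the drift is home in the yellow-marked hole, the bolt is fully home in the unmarked one, and both are released with the gripper clear. The hand-in returned no verdict.

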